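# Show the label of the calibration slide over the light base

## Task

Take the calibration slide, the one with the notched corner, out of the wooden stand and hold it level, label face up, about 5 cm above the light base's round lit window so that its label can be read against the light: the frosted label end (the end marked by the notch), not the clear end, centred over the window. Finish while still holding it there in the gripper, still and touching nothing else; do not knock the glass against the light base, do not drop it, and leave the plain slide and the other things on the bench where they are.

Things in the scene. Friction and masses are not known exactly. Their poses are not given: they have to be found in the camera images.
- slide: Calibration slide: loose glass plate 62 mm long (y), 40 high (z), 6 thick (x), 37 g, upright on a long edge in either slot of the stand. Origin: middle of that lower edge. +x points out of the label face (towards the robot, up to 75 degrees to either side), +y to the frosted end, +z up. 26 mm of its height and about 11 mm of each end stand free of the stand. Hold it by its two ends.
- slide_notch (a point): Corner notch of the slide, 8 x 8 mm, cut through at the upper corner of the frosted end (+y, +z): looking at the label face, top right. It tells the frosted end and the label face. The point is the notch's inner corner, at y = +23, z = +32 mm in the slide's frame.
- slide_grip (a point): Grasp point inside the slide: 24 mm above its lower edge, 10 mm above the stand's top, midway between its two ends (62 mm apart along y); below the notch. Axes as the slide's.
- slide_label (a point): Middle of the frosted label, on the label face: at x = +3, y = +20, z = +20 mm in the slide's frame, axes as the slide's. White frosting covers the last 22 mm of the length on this face, with a blue band and black bars, and the edges of that end, but not the back face; the rest is clear greenish glass with a fine black scale.
- plain_slide: Plain clear glass slide, 62 x 40 x 6 mm, no notch, no frosting, standing in the stand's other slot, 44 mm in front of or behind the calibration slide and parallel to it. Origin and axes as for the slide. To be left alone.
- stand: Fixed wooden stand, 110 mm (x) by 40 mm (y) by 62 mm high, with two slots along y, each 8 mm wide and 14 mm deep (floor 48 mm above the bench), at x = +22 mm and x = -22 mm; the two slides stand in them, which in which changes. Origin: middle of its underside; the label faces its +x; z up.
- light_base: Fixed microscope light base, grey box 150 mm (its x) by 170 mm (its y), its top 40 mm above the bench, with a round white lit window of 60 mm diameter in the middle of the top and two flat stage clips. Origin: middle of its underside, z up.
- window (a point): Centre of the lit window's surface, on top of the light base, 42 mm above the bench.
- tube_a: Loose radio tube standing on the bench, 33 mm diameter, 79 mm tall, glass on a black base; origin under its centre. Bystander.
- tube_b: A second such tube. Bystander.
- solder_spool: Loose blue spool of solder standing on its flange, 56 mm diameter, 40 mm tall; origin under its centre. Bystander.
- capacitor: Loose blue can capacitor, standing, 35 mm diameter, 58 mm tall with its pins; origin under its centre. Bystander.
- screwdriver: Loose screwdriver lying on the bench, 170 mm long along its x. Bystander.
- parts_tray: Loose red parts tray 110 x 160 x 30 mm with one spare knob in it. Bystander.

How it is judged:
By the outcome, as a careful person would: the job done as asked, in the order asked, and still so for the second after the job is handed in, while the arm keeps its last pose, push and grip.
It also fails if it takes over 54 s, if anything falls off the work surface, if the arm or the gripper's body presses on something with over 40 N, if the wrist force passes 120 N, or if a joint passes its speed limit or range.

## Robot

A 6-joint arm with a two-finger parallel gripper is mounted at the origin on the work surface. World frame = base frame: x ahead of the robot, y to its left, z up, the work surface at z = 0. Lengths are in m, angles in degrees, forces in N, time in s.
With the tool pointing down it reaches from about 0.275 to 0.75 m from the base axis. Payload 10.2 kg.
Tool frame: the origin (TCP) lies at the very end of the fingers, on their centre line; the grasp point (between the pads) lies ctrl.grip_depth behind it (ctrl.grip_depth is the distance from the TCP to the grasp point, in m); z points along the fingers, y is the line along which they close (so a half turn about z gives the same grasp; the last joint's range is limited). The gripper opens to 85 mm and grips with 20 to 120 N. Pads are 22 mm wide; open, the fingers measure 114 mm over their backs; the gripper's body (76 mm by 85 mm) begins 54 mm behind the grasp point. The pads swing forward as they close: fully open they stand 13 mm farther back than shut.
Start: joints at [-85.795, 17.928, 85.812, -0, 76.261, -12.8], TCP at [0.154, -0.502, 0.231] pointing down, gripper open.
Joint ranges: [-168.41, 168.41], [-55.51, 124.54], [10.69, 146.95], [-70.63, 250.63], [1, 178], [-165.06, 165.06]. Speed limits (degrees/s): [136.94, 136.94, 172.46, 180, 180, 180].

## Interface

Orientations are given as [roll, pitch, yaw] about the fixed x, y, z axes, in that order (R = Rz(yaw) Ry(pitch) Rx(roll)).
In Python, from rig import sensors, optics, hand_in, ctrl gives the robot as it stands.
- The arm moves only by the tool step_arm, never from a script. Its argument "deltas" is a list of rows, each a list of 7 numbers: the shift along the tool's x, y, z as a fraction of full scale, then the turn, a rotation vector about the tool's x, y, z as a fraction of full scale, then the opening, from 0 (shut) to 1 (fully open). A call has 1 to 5 rows; each row is the pose to reach, as a shift and turn from the pose commanded when the call began, along the tool's axes at that moment; what a row does not reach only later rows make up. Full scale, the value 1, is 0.5 m for a shift and 45 degrees for a turn. A row lasts 1/10 s, in which the tool goes at most 50 mm and 8.59 degrees, less where a joint would pass 70% of its speed; a pose out of reach is approached as far as the arm can. A call with a number of a shift or a turn outside -1 to 1 is refused whole. A call with a gripper value outside its range is refused whole. The fingers move at their own pace and stop on an object; "newtons" is the grip in N (left out, the last holds). Time passes only in rows, so rows that repeat a pose let the fingers close. It gives the time, the measured TCP pose, the force, the opening and the grip force at its end, in the units of the state.
- sensors.observe(): the state, without advancing time (a new reading comes with each control period).
- optics.capture(name): name is "side" or "top" or "wrist"; returns the picture (384x512x3 uint8, blue, green, red); there is no depth.
- optics.camera_model(name): a dict with "fovy" (degrees; the focal length in pixels is half the picture's height over the tangent of half this angle, whatever the lens; pixels are square), "cx", "cy" (the principal point, pixels), "dist_coeffs" ([k1, k2, p1, p2, k3] as OpenCV has them; the pictures are not rectified), "position" and "rotation" of the camera in the world; the wrist camera has in their place "T_tool_cam" (4x4, takes a point from camera to tool coordinates, whose origin is the TCP and whose axes are the flange's). Camera axes: x right, y down, z forward; pixel columns grow to the right and rows downward; lengths in m; the calibration is good to about 2 mm. A picture is of the moment at which its call begins: read the wrist's pose just before it. camera_model takes no time and is no camera call.
- hand_in(): hands the job in; it is judged then, once.
The state is a dict: "t": time; "joint_pos": joint angles; "dq": joint speeds; "effort": joint torques, N m; "position": TCP position; "eef_rot": TCP orientation; "ft_force": force on the tool from outside, world axes, zero at the start; "ft_torque": the same for the moment, N m; "opening": finger opening in m; "gripper_force": force on a finger pad.
Only numpy, scipy, OpenCV 4.12 (cv2) and the standard library are available. Lean on these libraries where they do the work, as an engineer would, in place of code of your own. Each camera call takes 0.05 s, during which the arm holds its last target. There are 200 camera calls.

## Working session

There is one attempt and no reset: what is moved stays moved. The work goes in short steps, Python scripts to look and compute and a tool call to move; the robot and the scene stay as the last step left them, time stands still between calls to the robot, and variables do not carry over. Pictures are saved under pics/ and viewed, at most 10 in all, crops included, and the job is handed in when it is done.

Besides the shell and the picture viewer there is one more tool, called as name(argument=value, ...), one argument or row to a line, values as JSON. step_arm: Moves the arm, as the interface text tells. Shift numbers are shares of 0.5 m and turn numbers shares of 45 degrees, none past 1 either way. Its arguments: {"type":"object","properties":{"deltas":{"type":"array","items":{"type":"array","items":{"type":"number","minimum":-1,"maximum":1}}},"newtons":{"type":"number"}},"required":["deltas"]}

```bash
mkdir -p pics
python3 - <<'E'
from rig import sensors, optics, ctrl
import cv2,numpy as np
print(sensors.observe(), ctrl.grip_depth)
for n in("side","top","wrist"):
    im=optics.capture(n); cv2.imwrite(f"pics/{n}0.png",im); print(n,optics.camera_model(n))
a=[cv2.imread(f"pics/{n}0.png") for n in("side","top")]
E
```

```text
{'t': 0.0, 'joint_pos': array([-8.57940652e+01,  1.79598302e+01,  8.58532455e+01, -1.51818580e-03,
        7.62596729e+01, -1.28008519e+01]), 'dq': array([ 0.09419861, -0.03687657,  0.00674462, -0.00947128, -0.06377876,
       -0.06029072]), 'effort': array([-1.00289275e-03, -4.12261891e+01, -2.59745389e+01, -2.23380748e-04,
        4.12964364e-03, -1.04607957e-05]), 'position': array([ 0.15350934, -0.50179629,  0.23073664]), 'eef_rot': array([-1.79928733e+02, -1.46807644e-02,  1.70071391e+01]), 'ft_force': array([-0.07133984,  0.64868837, -1.14137687]), 'ft_torque': array([-0.00425023,  0.05398323, -0.00378346]), 'gripper_force': 0.0, 'opening': 0.08544342528806531} 0.0187
side {'fovy': 56.792080047856125, 'cx': 258.97068896432216, 'cy': 190.9127218160345, 'dist_coeffs': array([-0.00596565,  0.        ,  0.        ,  0.        ,  0.        ]), 'position': array([ 0.18877234, -0.79121133,  0.65302524]), 'rotation': array([-122.11819124,    1.29400703,  -24.37445883])}
top {'fovy': 52.229117444262336, 'cx': 246.90900791704001, 'cy': 197.29557324255606, 'dist_coeffs': array([-0.03306236,  0.        ,  0.        ,  0.        ,  0.        ]), 'position': array([0.32754732, 0.02360437, 1.41718743]), 'rotation': array([-172.26980881,    1.00013681,  -90.9278482 ])}
wrist {'fovy': 71.73034327769484, 'cx': 255.80572015343375, 'cy': 189.61123390743577, 'dist_coeffs': array([-0.03700213,  0.        ,  0.        ,  0.        ,  0.        ]), 'T_tool_cam': array([[-4.75630956e-05, -9.64774173e-01, -2.63079443e-01,
         6.56998986e-02],
       [ 9.99999907e-01, -1.58365675e-04,  3.99970522e-04,
        -6.65763713e-05],
       [-4.27543983e-04, -2.63079400e-01,  9.64774091e-01,
        -1.43749005e-01],
       [ 0.00000000e+00,  0.00000000e+00,  0.00000000e+00,
         1.00000000e+00]])}
```

View pics/top0.png

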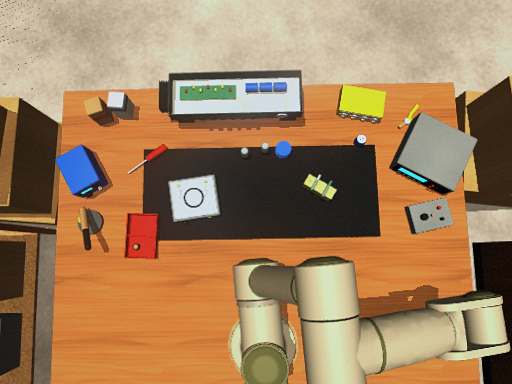

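View pics/side0.png

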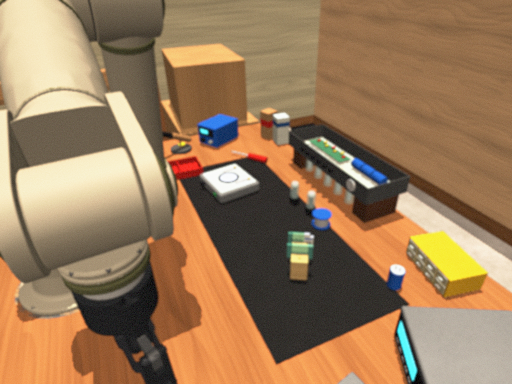

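The top view shows the light base at about (194,198) with the window ring in its middle. The stand is at about (320,187), with its long axis running down-right. The side view shows the stand at about (300,255) with both slides in it.

```bash
cat > h.py <<'E'
import numpy as np, cv2
from scipy.spatial.transform import Rotation as R
from rig import sensors, optics, ctrl
def pose(s): 
    T=np.eye(4); T[:3,:3]=R.from_euler('xyz',s['eef_rot'],degrees=True).as_matrix(); T[:3,3]=s['position']; return T
def cam(n,s=None):
    m=optics.camera_model(n); f=192/np.tan(np.radians(m['fovy']/2))
    K=np.array([[f,0,m['cx']],[0,f,m['cy']],[0,0,1]])
    if n=='wrist': T=pose(s)@m['T_tool_cam']
    else:
        T=np.eye(4); T[:3,:3]=R.from_euler('xyz',m['rotation'],degrees=True).as_matrix(); T[:3,3]=m['position']
    return K,m['dist_coeffs'],T
def plane(c,uv,z):
    K,d,T=c; p=cv2.undistortPoints(np.float64(uv).reshape(-1,1,2),K,d)[:,0]
    r=np.c_[p,np.ones(len(p))]@T[:3,:3].T
    return T[:3,3]+r*((z-T[2,3])/r[:,2])[:,None]
def proj(c,P):
    K,d,T=c; P=(np.float64(P).reshape(-1,3)-T[:3,3])@T[:3,:3]
    return cv2.projectPoints(P,np.zeros(3),np.zeros(3),K,d)[0][:,0]
E
python3 - <<'E'
from h import *
im=cv2.imread('pics/top0.png'); c=cam('top')
x0,y0=295,165
roi=im[y0:210,x0:345].astype(int)
m=(roi.max(2)>110).astype(np.uint8)
ct=max(cv2.findContours(m,0,2)[0],key=cv2.contourArea)
r=cv2.minAreaRect(ct); print(r); b=cv2.boxPoints(r)+[x0,y0]
print(plane(c,b,.062).round(3)); print(plane(c,[np.array(r[0])+[x0,y0]],.062))
roi=im[165:235,160:230]; g=roi.min(2); m=(g>120).astype(np.uint8)
r=cv2.minAreaRect(max(cv2.findContours(m,0,2)[0],key=cv2.contourArea)); print(r)
print(plane(c,[np.array(r[0])+[160,165]],.04), plane(c,cv2.boxPoints(r)+[160,165],.04))
print(plane(c,[[194,198]],.042))
for n,a in(('stand',im[155:220,285:355]),):
    cv2.imwrite('pics/c1.png',cv2.resize(np.hstack([a,roi[:65,:70]]),None,fx=5,fy=5,interpolation=cv2.INTER_CUBIC))
E
```

```text
((25.626941680908203, 19.78238296508789), (32.10377502441406, 16.987651824951172), 30.256441116333008)
[[ 0.555 -0.151  0.062]
 [ 0.607 -0.183  0.062]
 [ 0.547 -0.278  0.062]
 [ 0.496 -0.246  0.062]]
[[ 0.55129313 -0.21445124  0.062     ]]
((33.4229850769043, 32.48655700683594), (39.953033447265625, 46.183326721191406), 81.46923065185547)
[[0.51773122 0.23500797 0.04      ]] [[0.57857532 0.32805585 0.04      ]
 [0.60026589 0.16374508 0.04      ]
 [0.45778682 0.14341091 0.04      ]
 [0.43629623 0.30539898 0.04      ]]
[[0.5155753  0.23263897 0.042     ]]
```

View pics/c1.png

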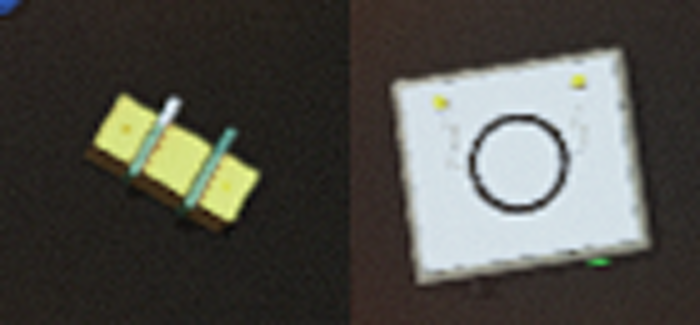

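The crop shows two slides standing in the stand. The calibration slide is the left one, and its white frosted end points up in the image (+x). The light base has a clean ring for its window. So slide +y is about (0.85,-0.53), and the label faces the plain slide, towards about (-0.53,-0.85). I'll move above the stand for a closer look.

step_arm(
  deltas=[
    [0.09,-0.03,-0.01,0,0,-0.09,1],
    [0.18,-0.06,-0.02,0,0,-0.18,1],
    [0.27,-0.09,-0.03,0,0,-0.27,1],
    [0.36,-0.12,-0.04,0,0,-0.36,1],
    [0.45,-0.15,-0.04,0,0,-0.45,1],
  ],
)

```text
t: 0.65
position: [0.3481, -0.3633, 0.2519]
eef_rot: [179.9, 0.0, 37.4]
ft_force: [-0.3, -0.8, -0.1]
opening: 0.0854
gripper_force: 0.0
```

```bash
cat >> h.py <<'E'
def go(p,Rm,base=None):
    "7-row numbers from the current pose (or base) to TCP p, rotation Rm"
    T=pose(sensors.observe()) if base is None else base
    d=T[:3,:3].T@(np.array(p)-T[:3,3])/.5
    w=R.from_matrix(T[:3,:3].T@Rm).as_rotvec(degrees=True)/45
    return np.r_[d,w].round(3)
E
python3 - <<'E'
from h import *
s=sensors.observe(); print(s['joint_pos'].round(1),s['position'].round(3),s['eef_rot'].round(1))
print(go([.55,-.21,.25],R.from_euler('xyz',[180,0,58],degrees=True).as_matrix()))
E
```

```text
[-59.6  14.3  87.5   0.   78.1  -7. ] [ 0.348 -0.363  0.252] [179.9   0.   37.4]
[ 0.507  0.002  0.004  0.001  0.    -0.458]
```

step_arm(
  deltas=[
    [0.1,0,0,0,0,-0.09,1],
    [0.2,0,0,0,0,-0.18,1],
    [0.3,0,0,0,0,-0.27,1],
    [0.4,0,0,0,0,-0.36,1],
    [0.5,0,0,0,0,-0.46,1],
  ],
)

```text
t: 1.15
position: [0.5471, -0.2115, 0.2511]
eef_rot: [-180.0, 0.0, 58.1]
ft_force: [1.2, -0.6, 0.5]
opening: 0.0855
gripper_force: 0.0
```

Run:
```python
from h import *
import pickle
optics.capture('top')
s=sensors.observe(); im=optics.capture('wrist'); pickle.dump(s,open('w1.pkl','wb'))
cv2.imwrite('pics/w1.png',im)
print(s['joint_pos'].round(1),s['position'].round(4),s['eef_rot'].round(1))
c=cam('wrist',s)
a=np.array([.551,-.2145,.062]); print(proj(c,[a]))
```

```text
[-32.   25.4  72.3   0.2  82.3  -0.7] [ 0.5512 -0.2068  0.2506] [180.   -0.2  58.6]
[[259.14947947 176.36149366]]
```

View pics/w1.png

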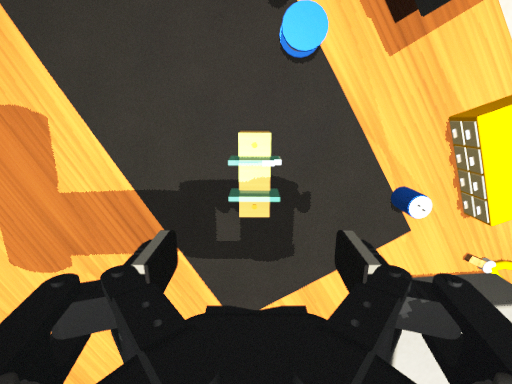

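The wrist view shows the stand with the calibration slide at row ≈161, columns ≈228–282 and its frosted white end on the right. The plain slide is at row ≈196. I'll measure these more precisely.

Run:
```python
from h import *
import pickle
s=pickle.load(open('w1.pkl','rb')); im=cv2.imread('pics/w1.png'); c=cam('wrist',s)
cv2.imwrite('pics/c2.png',cv2.resize(im[120:225,215:300],None,fx=5.5,fy=5.5,interpolation=cv2.INTER_CUBIC))
hsv=cv2.cvtColor(im,cv2.COLOR_BGR2HSV)
for r in (155,158,160,162,164): print(r,[tuple(im[r,k]) for k in (226,228,230,232,276,280,283)])
# stand
m=cv2.inRange(hsv,(15,50,120),(32,255,255)); m[:, :225]=0;m[:,290:]=0;m[:120]=0;m[225:]=0
ct=np.vstack(cv2.findContours(m,0,2)[0]); r=cv2.minAreaRect(ct); print(r)
b=cv2.boxPoints(r); P=plane(c,b,.062); print(P.round(4),plane(c,[r[0]],.062))
```

```text
155 [(np.uint8(57), np.uint8(64), np.uint8(68)), (np.uint8(53), np.uint8(56), np.uint8(61)), (np.uint8(58), np.uint8(67), np.uint8(64)), (np.uint8(67), np.uint8(83), np.uint8(63)), (np.uint8(61), np.uint8(70), np.uint8(65)), (np.uint8(52), np.uint8(59), np.uint8(64)), (np.uint8(52), np.uint8(59), np.uint8(63))]
158 [(np.uint8(53), np.uint8(58), np.uint8(65)), (np.uint8(61), np.uint8(69), np.uint8(65)), (np.uint8(84), np.uint8(105), np.uint8(59)), (np.uint8(84), np.uint8(110), np.uint8(62)), (np.uint8(79), np.uint8(100), np.uint8(53)), (np.uint8(98), np.uint8(118), np.uint8(110)), (np.uint8(54), np.uint8(55), np.uint8(58))]
160 [(np.uint8(58), np.uint8(61), np.uint8(65)), (np.uint8(184), np.uint8(197), np.uint8(134)), (np.uint8(207), np.uint8(221), np.uint8(147)), (np.uint8(210), np.uint8(224), np.uint8(150)), (np.uint8(255), np.uint8(255), np.uint8(255)), (np.uint8(255), np.uint8(255), np.uint8(255)), (np.uint8(56), np.uint8(60), np.uint8(65))]
162 [(np.uint8(53), np.uint8(61), np.uint8(63)), (np.uint8(225), np.uint8(232), np.uint8(169)), (np.uint8(242), np.uint8(247), np.uint8(193)), (np.uint8(242), np.uint8(247), np.uint8(190)), (np.uint8(255), np.uint8(255), np.uint8(255)), (np.uint8(255), np.uint8(255), np.uint8(255)), (np.uint8(54), np.uint8(61), np.uint8(65))]
164 [(np.uint8(51), np.uint8(58), np.uint8(64)), (np.uint8(225), np.uint8(232), np.uint8(168)), (np.uint8(243), np.uint8(247), np.uint8(191)), (np.uint8(241), np.uint8(247), np.uint8(190)), (np.uint8(254), np.uint8(254), np.uint8(254)), (np.uint8(254), np.uint8(254), np.uint8(253)), (np.uint8(52), np.uint8(58), np.uint8(62))]
((254.5, 174.0), (86.0, 33.0), 90.0)
[[ 0.5583 -0.1523  0.062 ]
 [ 0.5929 -0.1734  0.062 ]
 [ 0.5358 -0.2702  0.062 ]
 [ 0.4982 -0.2472  0.062 ]] [[ 0.54752593 -0.20877263  0.062     ]]
```

View pics/c2.png

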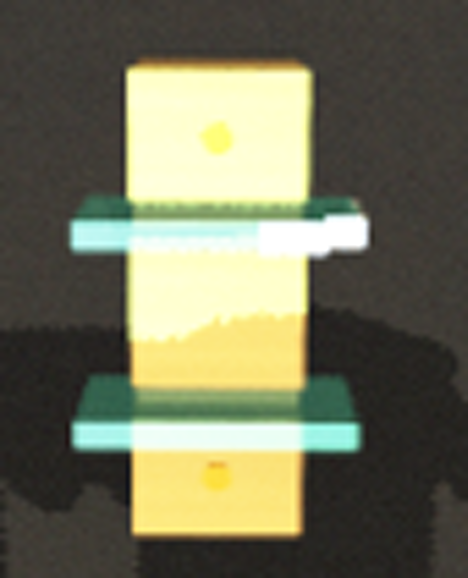

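The crop shows the calibration slide's top edge at crop x 70–325, y≈236. The notch step is at x≈325 and the notch floor runs to x≈368, y≈231. The plain slide's edge spans x 73–361, y≈436.

```bash
cat > m.py <<'E'
from h import *
import pickle
s=pickle.load(open('w1.pkl','rb')); c=cam('wrist',s)
f=lambda u,v,z: plane(c,[[(u+.5)/5.5+215-.5,(v+.5)/5.5+120-.5]],z)[0]
A=f(70,235,.088);B=f(368,231,.080);N=f(325,236,.088);P1=f(73,436,.088);P2=f(361,436,.088)
n=lambda a:np.linalg.norm(a)
print('len',n((B-A)[:2]),'to notch (54)',n(N-A),'plain',n(P2-P1))
u=(B-A)[:2]/n((B-A)[:2]); up=(P2-P1)[:2]/n(P2-P1)
print('heading',np.degrees(np.arctan2(u[1],u[0])),np.degrees(np.arctan2(up[1],up[0])))
C=(A+B)[:2]/2; print('centre',C,'sep',n(C-(P1+P2)[:2]/2),(P1+P2)[:2]/2)
E
python3 m.py
```

```text
len 0.0638432418420855 to notch (54) 0.053974157778710036 plain 0.06322471425770589
heading -31.745773346622016 -31.366601922466455
centre [ 0.557796   -0.19269492] sep 0.04427943817855135 [ 0.53400746 -0.23004159]
```

```bash
cat >> h.py <<'E'
def slideR(yaw_y):  # slide upright, +y heading yaw_y
    y=np.radians(yaw_y); Y=np.array([np.cos(y),np.sin(y),0]); Z=np.array([0,0,1.]); return np.c_[np.cross(Y,Z),Y,Z]
TH=np.radians(30); S,C=np.sin(TH),np.cos(TH)
TS=np.c_[[-C,0,S],[0,1,0],[-S,0,-C]]  # tool axes in slide frame
G=np.array([.557,-.193,.072]); Rg=slideR(-31.6)@TS
E
python3 - <<'E'
from h import *
s=sensors.observe(); print(Rg.round(3),R.from_matrix(Rg).as_euler('xyz',degrees=True))
for d in(.1,0):
    p=G+Rg[:,2]*(.023-d); print(p.round(4),go(p,Rg))
T=np.eye(4);T[:3,:3]=Rg;T[:3,3]=G+Rg[:,2]*(-.077)
E
```

```text
[[ 0.454  0.852  0.262]
 [ 0.738 -0.524  0.426]
 [ 0.5    0.    -0.866]] [180.  -30.   58.4]
[ 0.5368 -0.2258  0.1387] [-0.041 -0.003  0.223 -0.001  0.665 -0.   ]
[ 0.563  -0.1832  0.0521] [ 0.059 -0.003  0.397 -0.001  0.665 -0.   ]
```

step_arm(
  deltas=[
    [-0.008,-0.003,0.04,0,0.13,0,1],
    [-0.016,-0.003,0.08,0,0.26,0,1],
    [-0.024,-0.003,0.12,0,0.4,0,1],
    [-0.032,-0.003,0.17,0,0.53,0,1],
    [-0.041,-0.003,0.22,0,0.665,0,1],
  ],
)

```text
t: 1.75
position: [0.5331, -0.2305, 0.1409]
eef_rot: [179.9, -30.1, 57.9]
ft_force: [-0.2, 0.3, -1.2]
opening: 0.0857
gripper_force: 0.0
```

Run:
```python
from h import *
import pickle
optics.capture('top');optics.capture('top')
s=sensors.observe(); im=optics.capture('wrist'); pickle.dump(s,open('w2.pkl','wb')); cv2.imwrite('pics/w2.png',im)
cv2.imwrite('pics/top2.png',optics.capture('top'))
print(s['joint_pos'].round(2),s['position'].round(4),s['eef_rot'].round(1))
c=cam('wrist',s); Rs=slideR(-31.6)
for y,z in((-31,40),(23,32),(31,32),(0,24)): print(y,z,proj(c,[G-[0,0,.024]+Rs@np.array([0,y,z])/1e3]))
print(go(G+Rg[:,2]*.023,Rg))
```

```text
[-47.89  31.39  86.06  30.01  74.15 -26.82] [ 0.5309 -0.2308  0.1373] [-179.5  -30.1   57.4]
-31 40 [[221.10310589 183.50460953]]
23 32 [[286.48260969 185.26314442]]
31 32 [[295.97733152 185.13417286]]
0 24 [[259.11638101 188.11904758]]
[ 0.008  0.     0.211  0.005  0.004 -0.011]
```

View pics/w2.png

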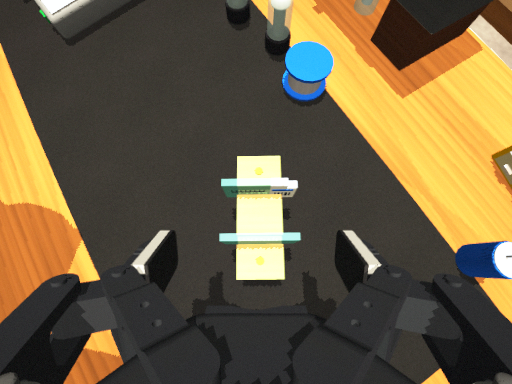

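The wrist view from the tilted standoff shows the calibration slide at columns 221–298, rows 180–195, with its label facing the camera. That agrees with the prediction. The measured pose differs a little from the commanded one, so I'll check whether it has settled.

Run:
```python
from h import *
for i in range(4):
    s=sensors.observe(); print(s['t'],s['joint_pos'].round(2),s['position'].round(4),s['eef_rot'].round(2),s['dq'].round(2)); optics.capture('top')
print(go(G+Rg[:,2]*.023,Rg))
```

```text
1.95 [-47.62  31.08  85.74  29.87  74.19 -26.61] [ 0.5333 -0.2304  0.1416] [-179.96  -29.83   57.85] [ 1.79 -1.95 -1.58 -0.06  0.19  0.12]
2.0 [-47.54  31.01  85.68  29.88  74.2  -26.62] [ 0.534  -0.23    0.1425] [179.9  -29.81  58.  ] [ 1.14 -0.98 -0.59  0.29 -0.01 -0.29]
2.05 [-47.51  30.98  85.67  29.89  74.19 -26.64] [ 0.5343 -0.2298  0.1429] [179.83 -29.8   58.09] [ 0.52 -0.43  0.01  0.42 -0.1  -0.44]
2.1 [-47.49  30.98  85.68  29.91  74.19 -26.66] [ 0.5343 -0.2296  0.1429] [179.82 -29.81  58.12] [ 0.11  0.01  0.31  0.33 -0.15 -0.39]
[ 0.004 -0.001  0.212  0.007  0.004 -0.005]
```

step_arm(
  deltas=[
    [0.002,0,0.05,0,0,0,1],
    [0.004,0,0.1,0,0,0,1],
    [0.004,0,0.15,0,0,0,1],
    [0.004,0,0.19,0,0,0,1],
    [0.004,0,0.212,0,0,0,1],
  ],
)

```text
t: 2.65
position: [0.563, -0.1822, 0.05]
eef_rot: [-180.0, -29.9, 58.1]
ft_force: [-0.0, -0.3, 0.8]
opening: 0.0854
gripper_force: 0.0
```

step_arm(
  deltas=[
    [0,0,0,0,0,0,1],
    [0,0,0,0,0,0,1],
    [0,0,0,0,0,0,1],
    [0,0,0,0,0,0,1],
  ],
)

```text
t: 3.05
position: [0.5627, -0.1841, 0.0512]
eef_rot: [179.9, -29.9, 58.0]
ft_force: [0.0, 0.6, 0.5]
opening: 0.0857
gripper_force: 0.0
```

Run:
```python
from h import *
s=sensors.observe(); im=optics.capture('wrist'); cv2.imwrite('pics/w3.png',im)
print(s['joint_pos'].round(2),s['position'].round(4),s['eef_rot'].round(2),s['ft_force'].round(1))
print(go(G+Rg[:,2]*.023,Rg))
```

```text
[-42.2   38.23  89.4   33.59  62.57 -28.66] [ 0.5627 -0.1841  0.0512] [179.91 -29.91  57.98] [0.  0.6 0.5]
[ 0.002 -0.    -0.001  0.006  0.002 -0.008]
```

View pics/w3.png

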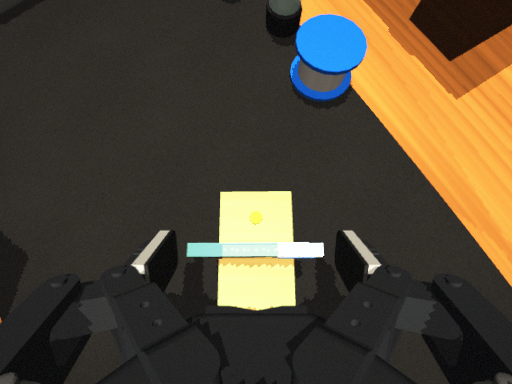

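The slide sits centred between the open pads, spanning columns 187–323 at row ≈250. Now I'll close the fingers.

step_arm(
  deltas=[
    [0,0,0,0,0,0,0.6],
    [0,0,0,0,0,0,0.6],
    [0,0,0,0,0,0,0.6],
    [0,0,0,0,0,0,0.6],
    [0,0,0,0,0,0,0.6],
  ],
  newtons=40,
)

```text
t: 3.6
position: [0.5627, -0.1837, 0.0508]
eef_rot: [180.0, -29.9, 58.0]
ft_force: [-1.3, -1.1, 5.5]
opening: 0.061
gripper_force: 43.7
```

step_arm(
  deltas=[
    [0,0,0,0,0,0,0.4],
    [0,0,0,0,0,0,0.4],
    [0,0,0,0,0,0,0.4],
    [0,0,0,0,0,0,0.4],
    [0,0,0,0,0,0,0.4],
  ],
  newtons=40,
)

```text
t: 4.1
position: [0.5627, -0.1837, 0.0508]
eef_rot: [180.0, -29.9, 58.0]
ft_force: [-1.4, -0.1, 5.8]
opening: 0.0612
gripper_force: 43.7
```

step_arm(
  deltas=[
    [0.005,0,-0.0087,0,0,0,0.4],
    [0.015,0,-0.026,0,0,0,0.4],
    [0.03,0,-0.052,0,0,0,0.4],
    [0.045,0,-0.078,0,0,0,0.4],
    [0.06,0,-0.104,0,0,0,0.4],
  ],
)

```text
t: 4.6
position: [0.5627, -0.1835, 0.1123]
eef_rot: [179.9, -29.9, 58.0]
ft_force: [0.5, -0.8, -0.9]
opening: 0.0612
gripper_force: 43.4
```

step_arm(
  deltas=[
    [0.02,0,-0.035,0,0,0,0.4],
    [0.04,0,-0.07,0,0,0,0.4],
    [0.06,0,-0.104,0,0,0,0.4],
    [0.08,0,-0.139,0,0,0,0.4],
    [0.1,0,-0.173,0,0,0,0.4],
  ],
)

```text
t: 5.1
position: [0.5626, -0.1832, 0.2124]
eef_rot: [179.9, -29.9, 58.0]
ft_force: [0.8, -0.5, -0.0]
opening: 0.0611
gripper_force: 43.4
```

Run:
```python
from h import *
s=sensors.observe(); print(s['joint_pos'].round(2),s['position'].round(4),s['eef_rot'].round(2),s['ft_force'].round(1),s['opening'])
# orientation model check: R=Rz(j1)Ry(j2+j3)Rz(j4)Ry(j5)Rz(j6+90)
j=s['joint_pos']
for sg in(1,-1):
    M=R.from_euler('ZYZYZ'[:3],[j[0],j[1]+j[2],sg*j[3]],degrees=True)*R.from_euler('YZ',[j[4],j[5]+90],degrees=True)
    print(sg,M.as_euler('xyz',degrees=True))
```

```text
[-42.14  26.57  81.47  29.98  79.28 -17.73] [ 0.5626 -0.1832  0.2124] [179.94 -29.9   57.98] [ 0.8 -0.5 -0. ] 0.06110399602224412
1 [179.94359477 -29.90249131  57.98264316]
-1 [-161.58767467   23.98584208   77.15896069]
```

```bash
cat > k.py <<'E'
from h import *
from scipy.optimize import least_squares
D=[([-85.794,17.960,85.853,0,76.26,-12.8],[.15351,-.50180,.23074]),([-47.89,31.39,86.06,30.01,74.15,-26.82],[.5309,-.2308,.1373]),
([-47.49,30.98,85.68,29.91,74.19,-26.66],[.5343,-.2296,.1429]),([-42.2,38.23,89.4,33.59,62.57,-28.66],[.5627,-.1841,.0512]),([-42.14,26.57,81.47,29.98,79.28,-17.73],[.5626,-.1832,.2124]),
([-59.6,14.3,87.5,0,78.1,-7.],[.348,-.3630,.252]),([-32,25.4,72.3,.2,82.3,-.7],[.5512,-.2068,.2506])]
E=lambda q,a:R.from_euler(q,a,degrees=True).as_matrix()
def basis(j):
    A=E('Z',[j[0]]).reshape(3,3);B=A@E('Y',[j[1]]).reshape(3,3);C=A@E('Y',[j[1]+j[2]]).reshape(3,3);F=C@E('ZYZ',[j[3],j[4],j[5]+90])
    return np.c_[A[:,:2],[0,0,1],B[:,2],C[:,2],C[:,0],F[:,2]],F
H=np.vstack([basis(j)[0] for j,_ in D]);y=np.hstack([p for _,p in D])
sol=np.linalg.lstsq(H,y,rcond=None)[0]
lo=np.array([-168.41,-55.51,10.69,-70.63,1,-165.06]);hi=np.array([168.41,124.54,146.95,250.63,178,165.06])
def fk(j): b,F=basis(j); return b@sol,F
def ik(p,Rm,j0):
    f=lambda j:np.r_[(fk(j)[0]-p)*10,(R.from_matrix(Rm.T@fk(j)[1])).as_rotvec()]
    r=least_squares(f,np.clip(j0,lo+.1,hi-.1),bounds=(lo,hi)); return r.x,r.cost
def final(hy,z=.092,W=np.array([.5165,.234])):
    h=np.r_[np.cos(np.radians(hy)),np.sin(np.radians(hy)),0]; X=np.array([0,0,1.]); Z=-h; Y=np.cross(Z,X); Rs=np.c_[X,Y,Z]
    lab=np.r_[W,z+.003]; g=lab+Rs@np.array([-.003,-.020,.004]); Rt=Rs@TS
    return g+Rt[:,2]*.023,Rt
E
python3 - <<'E'
from k import *
print(sol.round(4),abs(H@sol-y).max())
s=sensors.observe()
for hy in range(-80,91,20):
    p,Rt=final(hy); p=p+[0,0,.1]
    b=min((ik(p,Rt,np.array([j1,0,110,j4,60,j6])) for j1 in(0,30) for j4 in(-30,30,100) for j6 in(-120,0)),key=lambda r:r[1])
    print(hy,b[0].round(0),b[1].round(5), ik(p-[0,0,.1],Rt,b[0])[0].round(0),ik(p-[0,0,.1],Rt,b[0])[1].round(5))
E
```

```text
[-0.0007  0.1162  0.2001  0.4417  0.3973  0.0403  0.2554] 0.00041430867519243186
-80 [ 33.  41.  77. -53.  93.  35.] 0.0 [ 33.  50.  79. -53.  87.  44.] 0.0
-60 [ 33.  34.  90. -63.  76.  32.] 0.0 [ 33.  44.  92. -66.  71.  43.] 0.0
-40 [ 31.  27. 101. -71.  59.  26.] 0.00178 [ 31.  37. 100. -71.  57.  34.] 0.01122
-20 [ 25.  19. 108. -71.  38.  10.] 0.01605 [ 25.  30. 107. -71.  37.  16.] 0.04771
0 [ 17.  15. 121. 223.  21.  57.] 0.0 [ 17.  30. 124. 205.  35.  77.] 0.0
20 [  5.  14. 124. 141.  21. 119.] 0.0 [  5.  29. 126. 158.  37. 100.] 0.0
40 [ -5.  16. 121. 100.  38. 141.] 0.0 [ -5.  30. 123. 118.  44. 117.] 0.0
60 [ -9.  21. 113.  79.  56. 145.] 0.0 [ -9.  34. 115.  90.  54. 127.] 0.0
80 [-10.  28. 101.  66.  72. 145.] 0.0 [-10.  39. 103.  70.  67. 132.] 0.0
```

The kinematic fit is exact to 0.4 mm, and a final heading of about -80° can be reached smoothly. I'll pass over the light base first, to measure the window with the wrist camera.

Run:
```python
from k import *
s=sensors.observe(); c=cam('wrist',s); q=plane(c,[[256,130]],.042)[0]
d=np.r_[.5165,.234,.042]-q; p=s['position']+d; print(q,d,p,go(p,pose(s)[:3,:3])); x,cst=ik(p,pose(s)[:3,:3],s['joint_pos']); print(x.round(1),cst)
```

```text
[ 0.64504832 -0.05138904  0.042     ] [-1.28548319e-01  2.85389040e-01  2.08166817e-17] [0.43402139 0.10218776 0.21236742] [ 0.301 -0.521  0.173  0.     0.     0.   ]
[-19.4   0.9 114.7  33.5  61.7  -2.9] 3.603752395356138e-29
```

step_arm(
  deltas=[
    [0.02,-0.035,0.012,0,0,0,0.4],
    [0.05,-0.087,0.029,0,0,0,0.4],
    [0.08,-0.139,0.046,0,0,0,0.4],
    [0.11,-0.19,0.063,0,0,0,0.4],
    [0.14,-0.242,0.08,0,0,0,0.4],
  ],
)

```text
t: 5.6
position: [0.5022, -0.0496, 0.2116]
eef_rot: [179.9, -29.9, 58.0]
ft_force: [0.7, 0.8, -0.4]
opening: 0.0607
gripper_force: 43.4
```

step_arm(
  deltas=[
    [0.04,-0.07,0.023,0,0,0,0.4],
    [0.08,-0.14,0.046,0,0,0,0.4],
    [0.12,-0.21,0.069,0,0,0,0.4],
    [0.16,-0.279,0.093,0,0,0,0.4],
    [0.16,-0.279,0.093,0,0,0,0.4],
  ],
)

```text
t: 6.1
position: [0.4314, 0.1051, 0.2112]
eef_rot: [180.0, -30.0, 58.2]
ft_force: [0.3, -0.4, -0.3]
opening: 0.0615
gripper_force: 43.5
```

Run:
```python
from h import *
import pickle
for i in range(5): optics.capture('top')
s=sensors.observe(); im=optics.capture('wrist'); pickle.dump(s,open('w4.pkl','wb')); cv2.imwrite('pics/w4.png',im)
print(s['joint_pos'].round(2),s['position'].round(4),s['eef_rot'].round(2),s['opening'],s['gripper_force'])
```

```text
[-19.58   0.89 114.94  33.61  61.6   -3.16] [0.4343 0.1009 0.2106] [179.96 -29.93  57.91] 0.0612445187341714 43.534221053123474
```

View pics/w4.png

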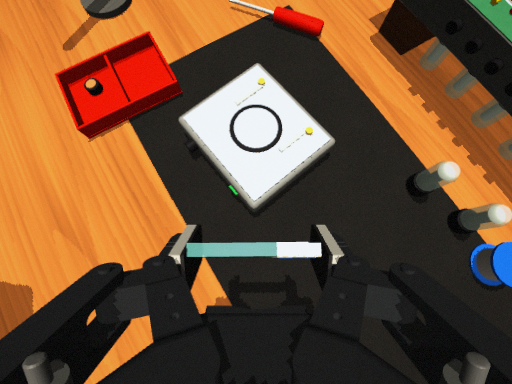

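The ring's centre is at about (256,128). The held slide spans columns 187–322 at row ≈250, with its frosted end on the right. I'll fit the ring and compare the slide's place in the gripper with the model.

Run:
```python
from k import *
import pickle
s=pickle.load(open('w4.pkl','rb')); c=cam('wrist',s); im=cv2.imread('pics/w4.png'); T=pose(s)
g=cv2.cvtColor(im,cv2.COLOR_BGR2GRAY); m=(g[95:160,220:292]<110).astype(np.uint8)
ct=[k for k in cv2.findContours(m,1,2)[0] if cv2.contourArea(k)>800]
for k in ct:
    P=plane(c,k[:,0]+[220,95],.042); r=cv2.minEnclosingCircle(np.float32(P[:,:2]*1000)); print('ring',r)
Rs=T[:3,:3]@TS.T; g0=T[:3,3]-T[:3,2]*.023
for x,y,z in((-3,-31,40),(3,-31,40),(3,23,40),(-3,31,32),(3,31,32)): print((x,y,z),proj(c,[g0+Rs@np.array([x,y,z-24])/1e3]).round(1))
print('up of slide z',Rs[:,2].round(3))
for k in (192,230,300,317): 
    col=im[235:265,k].astype(int); print(k,[235+i for i in range(30) if col[i,1]>100])
```

```text
ring ((518.4498291015625, 236.36611938476562), 32.24453353881836)
ring ((518.0316772460938, 235.33056640625), 35.606300354003906)
(-3, -31, 40) [[188.5 245.9]]
(3, -31, 40) [[187.7 259.6]]
(3, 23, 40) [[308.7 259.7]]
(-3, 31, 32) [[321.5 246.7]]
(3, 31, 32) [[322.2 259.6]]
up of slide z [0.    0.001 1.   ]
192 [243, 244, 245, 246, 247, 248, 249, 250, 251, 252, 253, 254, 255, 256]
230 [243, 244, 245, 246, 247, 248, 249, 250, 251, 252, 253, 254, 255, 256]
300 [242, 243, 244, 245, 246, 247, 248, 249, 250, 251, 252, 253, 254, 255, 256, 257]
317 [243, 244, 245, 246, 247, 248, 249, 250, 251, 252, 253, 254, 255, 256]
```

```bash
cat > path.py <<'E'
from k import *
from scipy.spatial.transform import Slerp
s=sensors.observe(); T0=pose(s); W=np.array([.5175,.235])
import sys
hy,N=float(sys.argv[1]),int(sys.argv[2]); p1,R1=final(hy,.092,W); p1=p1+[0,0,.09]
sl=Slerp([0,1],R.from_matrix([T0[:3,:3],R1])); print('angle',np.degrees(R.from_matrix(T0[:3,:3].T@R1).magnitude()),p1)
j=s['joint_pos']
for k in range(0,N,5):
    a=k/N; B=np.eye(4); B[:3,:3]=sl(a).as_matrix(); B[:3,3]=T0[:3,3]+a*(p1-T0[:3,3])
    for i in range(1,6):
        a=(k+i)/N; p=T0[:3,3]+a*(p1-T0[:3,3]); Rm=sl(a).as_matrix(); jn,cst=ik(p,Rm,j)
        Rs=Rm@TS.T; tip=p[2]
        print(k+i,go(p,Rm,B).tolist(),jn.round(0),round(cst,6),'dj',abs(jn-j).max().round(1)); j=jn
E
python3 path.py -80 15; python3 path.py -90 15 | tail -1
```

```text
angle 97.35046032234096 [0.50056808 0.21585029 0.1705    ]
1 [0.013, -0.001, 0.013, -0.018, -0.127, -0.067] [-14.   2. 112.  27.  60.   2.] 0.0 dj 7.0
2 [0.025, -0.001, 0.027, -0.036, -0.253, -0.133] [ -9.   4. 109.  19.  59.   8.] 0.0 dj 7.5
3 [0.038, -0.002, 0.04, -0.054, -0.38, -0.2] [ -5.   6. 107.  12.  59.  14.] 0.0 dj 7.6
4 [0.051, -0.003, 0.054, -0.072, -0.507, -0.267] [ -0.   8. 104.   4.  59.  20.] 0.0 dj 7.5
5 [0.063, -0.003, 0.067, -0.089, -0.633, -0.333] [  4.  10. 101.  -3.  61.  24.] 0.0 dj 7.1
6 [0.017, 0.003, 0.006, -0.018, -0.127, -0.067] [  8.  13.  99. -10.  63.  29.] 0.0 dj 6.7
7 [0.035, 0.005, 0.012, -0.036, -0.253, -0.133] [ 12.  16.  96. -16.  66.  32.] 0.0 dj 6.1
8 [0.052, 0.008, 0.018, -0.054, -0.38, -0.2] [ 16.  19.  93. -22.  69.  35.] 0.0 dj 5.6
9 [0.069, 0.011, 0.023, -0.072, -0.507, -0.267] [ 19.  22.  91. -27.  73.  37.] 0.0 dj 5.2
10 [0.087, 0.013, 0.029, -0.089, -0.633, -0.333] [ 22.  26.  88. -32.  76.  38.] 0.0 dj 4.8
11 [0.017, 0.007, -0.003, -0.018, -0.127, -0.067] [ 25.  29.  86. -36.  80.  38.] 0.0 dj 4.6
12 [0.034, 0.014, -0.005, -0.036, -0.253, -0.133] [ 27.  32.  83. -40.  83.  38.] 0.0 dj 4.4
13 [0.051, 0.021, -0.008, -0.054, -0.38, -0.2] [ 29.  36.  81. -45.  86.  38.] 0.0 dj 4.3
14 [0.067, 0.029, -0.01, -0.072, -0.507, -0.267] [ 31.  39.  79. -49.  90.  37.] 0.0 dj 4.2
15 [0.084, 0.036, -0.013, -0.089, -0.633, -0.333] [ 33.  42.  77. -53.  93.  36.] 0.0 dj 4.2
15 [0.088, 0.025, -0.018, -0.068, -0.647, -0.255] [ 31.  46.  70. -49. 101.  39.] 0.0 dj 4.0
```

step_arm(
  deltas=[
    [0.013,-0.001,0.013,-0.018,-0.127,-0.067,0.4],
    [0.025,-0.001,0.027,-0.036,-0.253,-0.133,0.4],
    [0.038,-0.002,0.04,-0.054,-0.38,-0.2,0.4],
    [0.051,-0.003,0.054,-0.072,-0.507,-0.267,0.4],
    [0.063,-0.003,0.067,-0.089,-0.633,-0.333,0.4],
  ],
)

```text
t: 6.9
position: [0.4568, 0.1396, 0.1971]
eef_rot: [172.2, -0.1, 71.3]
ft_force: [0.7, -1.3, -0.6]
opening: 0.0612
gripper_force: 43.5
```

step_arm(
  deltas=[
    [0.017,0.003,0.006,-0.018,-0.127,-0.067,0.4],
    [0.035,0.005,0.012,-0.036,-0.253,-0.133,0.4],
    [0.052,0.008,0.018,-0.054,-0.38,-0.2,0.4],
    [0.069,0.011,0.023,-0.072,-0.507,-0.267,0.4],
    [0.087,0.013,0.029,-0.089,-0.633,-0.333,0.4],
  ],
)

```text
t: 7.4
position: [0.4786, 0.1784, 0.1836]
eef_rot: [171.0, 30.3, 82.2]
ft_force: [0.9, -0.8, -0.5]
opening: 0.0609
gripper_force: 43.5
```

step_arm(
  deltas=[
    [0.017,0.007,-0.003,-0.018,-0.127,-0.067,0.4],
    [0.034,0.014,-0.005,-0.036,-0.253,-0.133,0.4],
    [0.051,0.021,-0.008,-0.054,-0.38,-0.2,0.4],
    [0.067,0.029,-0.01,-0.072,-0.507,-0.267,0.4],
    [0.084,0.036,-0.013,-0.089,-0.633,-0.333,0.4],
  ],
)

```text
t: 7.9
position: [0.5006, 0.2167, 0.1701]
eef_rot: [-179.8, 60.2, 100.2]
ft_force: [-0.0, -0.3, 0.2]
opening: 0.0613
gripper_force: 43.6
```

step_arm(
  deltas=[
    [0,0,0,0,0,0,0.4],
    [0,0,0,0,0,0,0.4],
    [0,0,0,0,0,0,0.4],
    [0,0,0,0,0,0,0.4],
    [0,0,0,0,0,0,0.4],
  ],
)

```text
t: 8.4
position: [0.5001, 0.2163, 0.1714]
eef_rot: [179.9, 59.9, 99.9]
ft_force: [0.2, -0.2, -0.2]
opening: 0.0611
gripper_force: 43.5
```

Run:
```python
from k import *
import pickle
s=sensors.observe(); W=np.array([.5175,.235]); p,Rt=final(-80,.092,W)
print(s['t'],s['joint_pos'].round(1),s['position'].round(4),p.round(4),go(p,Rt),s['opening'])
print(s['ft_force'].round(1))
a=optics.capture('top'); b=optics.capture('wrist'); d=optics.capture('side'); pickle.dump(s,open('w5.pkl','wb'))
cv2.imwrite('pics/top5.png',a);cv2.imwrite('pics/w5.png',b);cv2.imwrite('pics/side5.png',d)
f=lambda i:cv2.resize(i,None,fx=4,fy=4,interpolation=cv2.INTER_CUBIC)
cv2.imwrite('pics/mix5.png',np.vstack([np.hstack([f(a[160:232,160:235]),f(d[135:207,175:275])]) ,cv2.resize(b[:, :],(700,300))]))
```

```text
8.4 [ 32.6  42.1  77.  -53.1  92.7  36.2] [0.5001 0.2163 0.1714] [0.5006 0.2159 0.0805] [ 0.157  0.001  0.092 -0.    -0.003 -0.001] 0.06107194955086945
[ 0.2 -0.2 -0.2]
```

View pics/mix5.png

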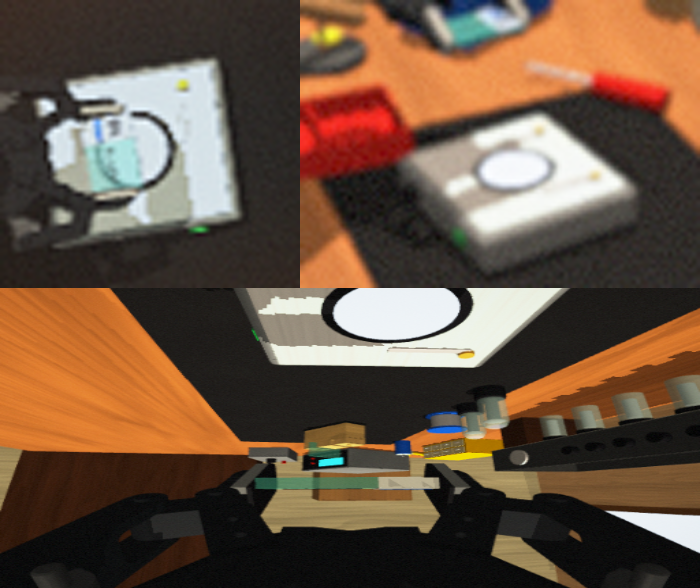

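The slide is held label up with the frosted end towards +x over the window. The wrist view shows it edge-on, at about columns 186–320 of the full picture. Now I'll descend gently.

step_arm(
  deltas=[
    [0.03,0,0.018,0,0,0,0.4],
    [0.065,0,0.038,0,0,0,0.4],
    [0.1,0.001,0.059,0,0,0,0.4],
    [0.13,0.001,0.076,0,0,0,0.4],
    [0.15,0.001,0.088,0,0,0,0.4],
  ],
)

```text
t: 9.05
position: [0.4998, 0.216, 0.0811]
eef_rot: [-179.6, 60.0, 100.4]
ft_force: [0.1, 0.6, -0.8]
opening: 0.0609
gripper_force: 43.5
```

step_arm(
  deltas=[
    [0.004,0,0.002,0,0,0,0.4],
    [0.006,0,0.004,0,0,0,0.4],
    [0.006,0,0.004,0,0,0,0.4],
    [0.006,0,0.004,0,0,0,0.4],
    [0.006,0,0.004,0,0,0,0.4],
  ],
)

```text
t: 9.55
position: [0.5006, 0.2162, 0.0806]
eef_rot: [180.0, 59.9, 100.0]
ft_force: [-1.0, 0.0, -0.4]
opening: 0.0614
gripper_force: 43.5
```

Run:
```python
from k import *
import pickle
optics.capture('side')
s=sensors.observe(); W=np.array([.5175,.235]); p,Rt=final(-80,.092,W)
print(s['t'],s['joint_pos'].round(1),s['position'].round(4),p.round(4),go(p,Rt),s['opening'],s['ft_force'].round(1))
a=optics.capture('top'); b=optics.capture('wrist'); pickle.dump(s,open('w6.pkl','wb'))
cv2.imwrite('pics/top6.png',a);cv2.imwrite('pics/w6.png',b)
f=lambda i,k:cv2.resize(i,None,fx=k,fy=k,interpolation=cv2.INTER_CUBIC)
A=f(a[170:220,165:225],6); B=f(b[230:280,175:335],4); 
B=cv2.copyMakeBorder(B,0,0,0,800-B.shape[1],0); A=cv2.copyMakeBorder(A,0,0,0,800-A.shape[1],0)
cv2.imwrite('pics/mix6.png',np.vstack([A,B]))
w4=pickle.load(open('w4.pkl','rb'))
for nm,ss in(('w4',w4),('w6',s)):
  c=cam('wrist',ss); T=pose(ss); Rs=T[:3,:3]@TS.T; g0=T[:3,3]-T[:3,2]*.023
  for phi in(-6,-3,0,3,6):
    M=Rs@E('Y',[phi]).reshape(3,3); print(nm,phi,[tuple(proj(c,[g0+M@np.array([x,-15,z-24])/1e3])[0].round(1)) for x,z in((-3,0),(3,0),(-3,40),(3,40))])
  im=cv2.imread(f'pics/{nm}.png'); print([tuple(im[r,222]) if 0 else int(im[r,222,1])-int(im[r,222,2]) for r in range(232,270)])
c=cam('top')
for nm,L in(('label c',[3,20,20]),('frost hi',[3,31,0]),('notch',[3,23,32]),('clear0',[3,-31,0]),('clear40',[3,-31,40])):
  print(nm,((proj(c,[g0+Rs@(np.array(L)-[0,0,24])/1e3])[0]-[165,170]+.5)*6-.5).round(0))
print('win',((proj(c,[[*W,.042]])[0]-[165,170]+.5)*6-.5).round(0))
```

```text
9.6 [ 32.6  49.7  78.5 -53.1  87.2  43.4] [0.5006 0.2162 0.0805] [0.5006 0.2159 0.0805] [-0.    -0.     0.001  0.001 -0.002  0.   ] 0.061125125440199164 [ 0.5 -0.4 -0.2]
w4 -6 [(np.float64(232.1), np.float64(252.7)), (np.float64(231.8), np.float64(263.1)), (np.float64(224.6), np.float64(241.1)), (np.float64(224.1), np.float64(254.6))]
w4 -3 [(np.float64(232.1), np.float64(250.5)), (np.float64(231.9), np.float64(260.9)), (np.float64(224.5), np.float64(242.9)), (np.float64(224.1), np.float64(256.6))]
w4 0 [(np.float64(232.2), np.float64(248.3)), (np.float64(231.9), np.float64(258.7)), (np.float64(224.4), np.float64(244.8)), (np.float64(224.1), np.float64(258.6))]
w4 3 [(np.float64(232.2), np.float64(246.1)), (np.float64(232.0), np.float64(256.5)), (np.float64(224.3), np.float64(246.7)), (np.float64(224.1), np.float64(260.5))]
w4 6 [(np.float64(232.2), np.float64(244.0)), (np.float64(232.1), np.float64(254.3)), (np.float64(224.3), np.float64(248.6)), (np.float64(224.1), np.float64(262.4))]
[-1, -5, -4, -5, -1, -2, 0, -3, -3, -1, 13, 63, 60, 61, 61, 63, 60, 61, 61, 60, 64, 63, 62, 63, 54
[... 471 characters left out ...]
, (np.float64(224.4), np.float64(244.8)), (np.float64(224.1), np.float64(258.6))]
w6 3 [(np.float64(232.2), np.float64(246.1)), (np.float64(232.0), np.float64(256.5)), (np.float64(224.3), np.float64(246.7)), (np.float64(224.1), np.float64(260.5))]
w6 6 [(np.float64(232.2), np.float64(244.0)), (np.float64(232.1), np.float64(254.3)), (np.float64(224.3), np.float64(248.6)), (np.float64(224.1), np.float64(262.4))]
[-36, -35, -33, -35, -31, -33, -31, -32, -31, -32, 5, 43, 40, 45, 48, 50, 50, 49, 50, 48, 48, 48, 47, 53, 67, -1, -5, -16, -23, -23, -22, -21, -20, -21, -21, -25, -22, -20]
label c [158. 155.]
frost hi [189. 129.]
notch [136. 154.]
clear0 [208. 235.]
clear40 [139. 249.]
win [173. 167.]
```

View pics/mix6.png

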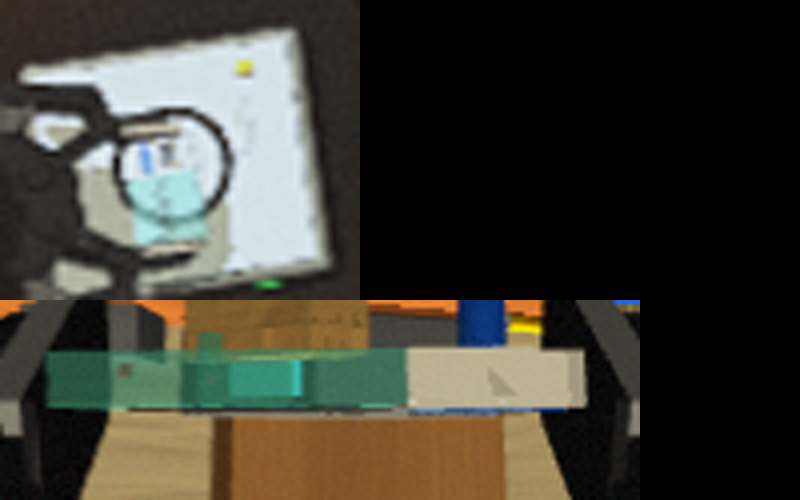

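The top view puts the ring's centre at crop (172,165) and the frosted label at about (160,155). Both match the projections for a label centred over the window 5 cm up. The wrist crop shows the slide edge-on and level, to within about 2°. Handing in.

```bash
python3 -c "
from rig import hand_in,sensors
s=sensors.observe(); print(s['t'],abs(s['dq']).max(),s['opening']); print(hand_in())"
```

```text
9.7 0.12747407837057845 0.060726660630319736
the job is handed in; nothing more can be done
None
```

The job is handed in: the arm is holding the calibration slide still and level to within about 2°, label up, with the frosted end centred to within a few millimetres about 5 cm above the lit window.

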